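# Fit a polishing bob into the bench spindle's quick-change coupling

### The job

Fit the round-topped felt polishing bob (not the pointed one) from the wooden rack into the upright quick-change coupling of the bench spindle. First push the coupling's knurled sleeve back (down) until it stays back by itself and let go of it; then put the bob's square shank into the mouth, turn it gently under light pressure until it drops into the square hidden inside, and press it fully home so that the sleeve springs forward and locks it. Never force the shank, leave the pointed bob in the rack and the other things where they are.

Things in the scene. Friction and masses are not known exactly. Their poses are not given: they have to be found in the camera images.
- spindle: bench polishing spindle: fixed grey round cast housing, 104 mm across, 52 mm high, small black switch on its front; a steel nose stands upright in its middle, mouth up, rim 120 mm above the bench. Origin: on the spindle axis at the bench top; z up. Never force the shank: its contact force on the coupling, summed over all contacts (also wedged ones), must stay below 80 N; 5 N to search and 15 N to press home are plenty.
- mouth (a point): centre of the coupling's mouth, on the axis at the top rim (29 mm across) of the steel nose, z up. The rim is a sprung washer that gives up to 2 mm, 12 N per mm. Bore 17 mm in diameter, flared in its top 5 mm. With the sleeve forward and no shank in, two locking dogs block the bore 12 mm down; with it back the bore is clear.
- socket (a point): on the axis 24 mm below the rim: mouth of the square drive socket inside the bore, 12.4 mm clear, 10 mm deep to where the tip stops. It cannot be seen; its angle is random, NOT that of this point's axes. It gives a little (0.6 N m/rad, up to 0.2 rad) and slips round only above about 0.2 N m; a shank turned over it under 3 to 10 N leaves it still. Above it the tip of a shank at a wrong angle comes to rest.
- sleeve_grip (a point): axis point at the height to grip the knurled sleeve round the nose; moves with it. Dark steel ring 38 mm across, its top 11 mm above this point, the top of its lower flange (48 mm across, 5 mm thick) 15 mm below; the flange's underside is 33 mm above the housing when forward. z up.
- sleeve (a joint): how far the sleeve is pushed back (down), m: 0 fully forward (up), 0.010 fully back (hard stop). Over-centre spring: about 9 N resist at first, falling to nothing at about 0.008; beyond that it snaps to 0.010 and stays, held by about 3 N, until a shank pressed home trips it.
- round_bob_center (a point): middle of the round-topped felt bob, the one to fit: grey felt cylinder 26 mm across, from 20 mm below this point to 16.5 mm above, domed in the top 6 mm, on a steel arbor with axis z (up), 60 to 130 g; grip the felt. Stands in a rack hole on its shoulder (disc 28 mm across, underside 24 mm below this point). Home when the shoulder lies on the nose rim: this point 24 mm above point mouth.
- shank_tip (a point): lower end of the round-topped bob's arbor, 58 mm below the bob's centre. Upward from it: square shank 11 mm wide, chamfered to 10 mm at the tip, faces along this point's x and y, to 14 mm; narrow neck to 24 mm; round pilot 15.6 mm across (tapered foot) to the shoulder at 34 mm.
- seat (a point): on the axis 34 mm below the rim: where the shank's tip ends when home. The square enters the socket only within about 7 degrees of its angle (same every 90 degrees), then drops 7 mm freely; in the last 2.5 mm it pushes a trip pin (about 6 N), and about 1 mm before home the sleeve springs forward and locks it.
- cone_bob_center (a point): the same arbor with a pointed, cone-shaped felt bob; this point is 58 mm above its shank's tip. Stays in the rack.
- rack: fixed wooden block 58 x 140 x 45 mm with two round holes 18.5 mm across, 40 mm deep, 80 mm apart along its y, each holding one bob, in either order. Origin: centre of the underside.
- round_tin: small round tin 47 mm across, 14 mm high, lying loose; stays where it is. Origin at its underside.
- brass_offcut: small curled brass offcut 18 x 29 x 9 mm lying loose; stays where it is.
- borax_dish: small round ceramic dish 66 mm across, 19 mm high; stays where it is.
Things that resemble listed ones, but are neither listed nor needed, are in the scene too. What is shaped like the part that bears round_bob_center but green, pink or purple is not meant.

How it is judged:
By the outcome, as a careful person would: the job done as asked, in the order asked, and still so for the second after the job is handed in, with the robot touching nothing.
It also fails if it takes over 72 s, if anything falls off the work surface, if the arm or the gripper's body presses on something with over 40 N, if the wrist force passes 120 N, or if a joint passes its speed limit or range.

### The arm

A 6-joint arm with a two-finger parallel gripper is mounted at the origin on a cart in front of the work surface, level with it; the furniture and walls round the work are solid. World frame = base frame: x ahead of the robot, y to its left, z up, the work surface at z = 0. Lengths are in m, angles in rad, forces in N, time in s.
With the tool pointing down it reaches from about 0.325 to 0.9 m from the base axis. Payload 6.1 kg.
Tool frame: the origin (TCP) lies midway between the tips of the shut fingers; the grasp point (between the pads) lies 19 mm behind it; z points along the fingers, y is the line along which they close (so a half turn about z gives the same grasp; the last joint's range is limited). The gripper opens to 85 mm and grips with 20 to 120 N. Pads are 22 mm wide; open, the fingers measure 114 mm over their backs; the gripper's body (76 mm by 85 mm) begins 54 mm behind the grasp point. The pads swing forward as they close: fully open they stand 13 mm farther back than shut.
Start: joints at [-1.466, 0.22, 1.526, -0, 1.395, -0.126], TCP at [0.143, -0.608, 0.231] pointing down, gripper open.
Joint ranges: [-2.98, 2.98], [-0.91, 2.08], [0.09, 2.57], [-1.24, 4.39], [0.2, 2.65], [-2.68, 2.68]. Speed limits (rad/s): [2.57, 2.57, 3.01, 3.14, 3.14, 3.14].

### API

Orientations are given as [roll, pitch, yaw] about the fixed x, y, z axes, in that order (R = Rz(yaw) Ry(pitch) Rx(roll)).
In Python, from plant import movep, move_l, set_joints, gripper_to, hold, inverse_kinematics, observe, get_image, get_calibration, Unreachable, job_done gives the robot as it stands. Calls block until the motion is done:
- movep(position, orientation): joint-space move of the TCP to a pose.
- move_l(position, feed=0.15, rotation=None, max_force=None): straight line of the TCP; rotation=None keeps the orientation; feed is the mean speed in m/s. With max_force (N) it stops when the force on the tool has changed by that much, and returns True; else False.
- set_joints(angles): joint-space move.
- gripper_to(opening, f_grip=None): finger opening in m; f_grip is the grip in N (None keeps the last); returns when the fingers have stopped.
- hold(seconds).
- inverse_kinematics(position, orientation): joint angles nearest the present ones, or None.
- observe(): the state.
- get_image(name): name is "scene" or "side" or "wrist"; returns (picture, depth): 384x512x3 uint8, red, green, blue; 384x512 float32, m along the optical axis (not along the pixel's ray), 0 where there is no reading.
- get_calibration(name): a dict with "intrinsics" (3x3 intrinsics, pixels), "dist_coeffs" ([k1, k2, p1, p2, k3] as OpenCV has them; the pictures are not rectified), "world_from_camera" (4x4, takes a point from camera to world coordinates). Camera axes: x right, y down, z forward; pixel columns grow to the right and rows downward; lengths in m; the calibration is good to about 2 mm. A picture is of the moment at which its call begins: read the wrist's pose just before it. get_calibration takes no time and is no camera call; for the wrist camera it gives the pose at the moment of the call.
A pose or a line that the arm cannot do raises Unreachable and nothing moves.
- job_done(): hands the job in; it is judged then, once.
The state is a dict: "time_s": time; "q": joint angles; "joint_velocities": joint speeds; "joint_torque": joint torques, N m; "eef_pos": TCP position; "tcp_rot": TCP orientation; "ft_force": force on the tool from outside, world axes, zero at the start; "torque": the same for the moment, N m; "opening": finger opening in m; "grasp_force": force on a finger pad.
Only numpy, scipy, OpenCV 4.12 (cv2) and the standard library are available. Lean on these libraries where they do the work, as an engineer would, in place of code of your own. Each camera call takes 0.05 s, during which the arm holds its last target. There are 200 camera calls.

## Working session

There is one attempt and no reset: what is moved stays moved. The work goes in short steps, each a Python script; the robot and the scene stay as the last script left them, time stands still between calls to the robot, and variables do not carry over. Pictures are saved under pics/ and viewed, at most 10 in all, crops included, and the job is handed in when it is done.

```bash
mkdir -p pics; ls; python3 - <<'E'
from plant import *
import cv2,numpy as np
for n in ("scene","side"):
    im,d=get_image(n); c=get_calibration(n)
    np.savez(f"pics/{n}.npz",im=im,d=d,**c)
    cv2.imwrite(f"pics/{n}.png",im[...,::-1])
    print(n,np.round(c["intrinsics"],1).tolist(),c["dist_coeffs"],np.round(c["world_from_camera"],3).tolist())
o=observe();print(o["time_s"],o["eef_pos"],o["tcp_rot"],o["ft_force"],o["opening"])
E
```

```text
pics
scene [[408.2, 0.0, 261.2], [0.0, 408.2, 186.6], [0.0, 0.0, 1.0]] [-0.14097618  0.          0.          0.          0.        ] [[-0.446, -0.42, 0.79, -0.306], [-0.895, 0.189, -0.405, 0.468], [0.021, -0.888, -0.46, 0.576], [0.0, 0.0, 0.0, 1.0]]
side [[353.3, 0.0, 255.0], [0.0, 353.3, 188.6], [0.0, 0.0, 1.0]] [-0.02964359  0.          0.          0.          0.        ] [[-1.0, -0.016, -0.001, 0.537], [-0.01, 0.673, -0.74, 0.672], [0.012, -0.74, -0.673, 0.679], [0.0, 0.0, 0.0, 1.0]]
0.1 [ 0.14291215 -0.60788886  0.23030042] [-3.13987126e+00 -2.29864081e-04  2.30781298e-01] [-1.35895188  0.55936113 -0.19362488] 0.08544462279747018
```

View pics/scene.png

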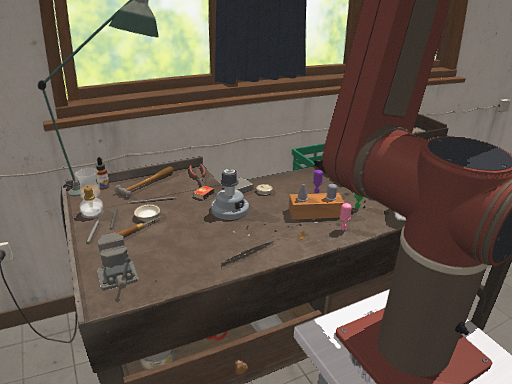

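View pics/side.png

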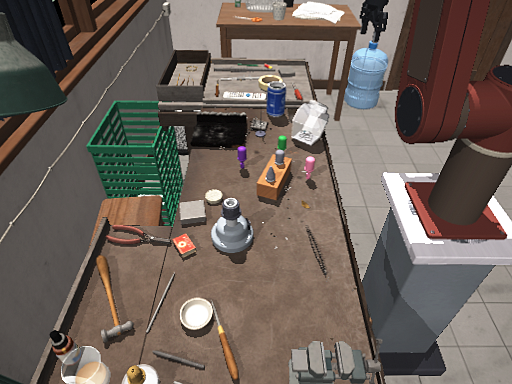

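The scene view shows the spindle at (230,200) and the rack at (317,207), with grey bobs at (303,192) and (332,191). Lookalikes are pink (346,215), purple (318,180) and green (359,201). In the side view the spindle is at (232,225), the rack at (274,180), and the bobs at (271,175) and (280,158).

```bash
cat > h.py <<'E'
import numpy as np,cv2
from plant import *
def cloud(d,c):
    h,w=d.shape
    uv=np.stack(np.meshgrid(np.arange(w),np.arange(h)),-1).reshape(-1,1,2).astype(np.float32)
    r=cv2.undistortPoints(uv,c["intrinsics"],c["dist_coeffs"])[:,0]
    P=np.c_[r,np.ones(len(r))]*d.reshape(-1,1)
    T=c["world_from_camera"]
    P=P@T[:3,:3].T+T[:3,3]; P[d.ravel()<=0]=np.nan
    return P.reshape(h,w,3)
def ray_z(uv,c,z):
    """rays through pixels onto plane z"""
    uv=np.asarray(uv,np.float32).reshape(-1,1,2)
    r=cv2.undistortPoints(uv,c["intrinsics"],c["dist_coeffs"])[:,0]
    T=c["world_from_camera"]; D=np.c_[r,np.ones(len(r))]@T[:3,:3].T; o=T[:3,3]
    return o+D*((z-o[2])/D[:,2:])
def circ(P):
    A=np.c_[2*P[:,:2],np.ones(len(P))]; s=np.linalg.lstsq(A,(P[:,:2]**2).sum(1),rcond=None)[0]
    return s[:2],np.sqrt(s[2]+s[0]**2+s[1]**2)
E
python3 - <<'E'
from h import *
tiles=[]
for n,(x0,y0,x1,y1),sp in (("scene",(195,155,375,245),(230,182)),("side",(200,130,330,260),(232,205))):
    f=np.load(f"pics/{n}.npz"); im=f["im"];d=f["d"];P=cloud(d,f)
    tiles.append(cv2.resize(im[y0:y1,x0:x1,::-1],(780,390) if n=="scene" else (600,600),interpolation=cv2.INTER_CUBIC))
    hsv=cv2.cvtColor(im,cv2.COLOR_RGB2HSV)
    X,Y,Z=P[...,0],P[...,1],P[...,2]
    print(n,"spindle px",np.round(P[sp[1],sp[0]],3))
    m=cv2.inRange(hsv,(8,120,100),(20,255,255))>0
    reg=np.zeros_like(m);reg[y0:y1,x0:x1]=1
    k=m&reg&(abs(Z-.045)<.006)
    (cx,cy),wh,a=cv2.minAreaRect((P[k][:,:2]*1000).astype(np.float32)); print("rack top",cx,cy,wh,a,k.sum(),np.median(Z[k]))
    rc=np.array([cx,cy])/1000
    b=reg&(np.hypot(X-rc[0],Y-rc[1])<.075)&(Z>.052)&(Z<.12)&(hsv[...,1]<90)
    nn,lab,st,ce=cv2.connectedComponentsWithStats(b.astype(np.uint8))
    for i in range(1,nn):
        if st[i,4]>15:
            q=P[lab==i]; print("bob",ce[i],st[i,4],np.round(np.median(q,0),3),"zmax",np.percentile(q[:,2],98).round(3))
    s0=P[sp[1],sp[0],:2]
    for zl,zh in ((.01,.05),(.05,.056),(.075,.082),(.085,.105),(.112,.123)):
        k=(np.hypot(X-s0[0],Y-s0[1])<.09)&(Z>zl)&(Z<zh)&reg
        if k.sum()>12: c,r=circ(P[k]); print("z",zl,zh,k.sum(),"circ",c.round(4),r.round(4),"mean",np.nanmean(P[k],0).round(4))
cv2.imwrite("pics/c0.png",tiles[0]);cv2.imwrite("pics/c1.png",tiles[1])
E
```

```text
scene spindle px [0.575 0.108 0.096]
rack top 481.8077697753906 -104.2505874633789 (140.72438049316406, 61.17268753051758) 69.51395416259766 388 0.04602688506415664
bob [302.57843137 192.44117647] 102 [ 0.49  -0.063  0.068] zmax 0.09
bob [331.29133858 190.62204724] 127 [ 0.461 -0.134  0.073] zmax 0.087
z 0.01 0.05 600 circ [0.5881 0.104 ] 0.0407 mean [0.5639 0.1144 0.0285]
z 0.05 0.056 180 circ [0.589  0.1037] 0.0248 mean [0.5821 0.1067 0.0527]
z 0.075 0.082 21 circ [0.5897 0.1039] 0.0118 mean [0.5819 0.1075 0.0782]
z 0.085 0.105 124 circ [0.5916 0.1029] 0.02 mean [0.5792 0.1082 0.0946]
z 0.112 0.123 97 circ [0.5893 0.1038] 0.0146 mean [0.5882 0.1046 0.117 ]
side spindle px [0.589 0.094 0.101]
rack top 480.63226318359375 -104.55949401855469 (144.9636688232422, 58.2025260925293) 70.05564880371094 464 0.045712378812108656
bob [279.71428571 155.8       ] 105 [ 0.467 -0.133  0.075] zmax 0.087
bob [270.34117647 173.68235294] 85 [ 0.496 -0.06   0.067] zmax 0.089
z 0.01 0.05 808 circ [0.5949 0.0958] 0.049 mean [0.5887 0.1281 0.0286]
z 0.05 0.056 292 circ [0.5904 0.1052] 0.0248 mean [0.5897 0.1131 0.0523]
z 0.085 0.105 148 circ [0.5905 0.1037] 0.0199 mean [0.5893 0.1166 0.0936]
z 0.112 0.123 146 circ [0.5902 0.1058] 0.0144 mean [0.5903 0.1067 0.1172]
```

View pics/c0.png

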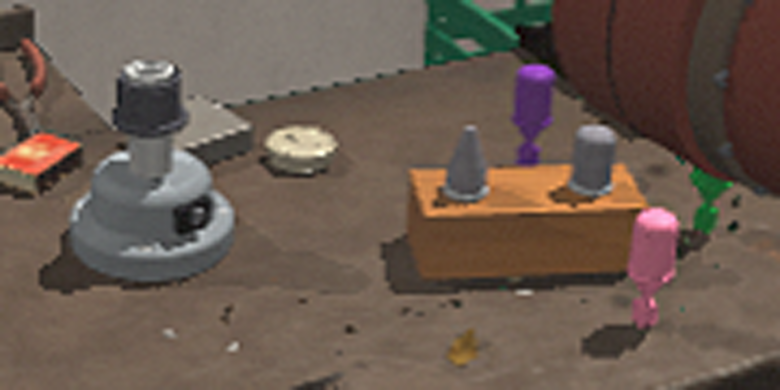

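The crop shows the round bob at scene (332,190) on the right of the rack. The pointed one is at (303,192) and stays; the pink, purple and green ones are decoys. From both views the spindle axis is about (0.590, 0.1045) and the round bob about (0.468, -0.141).

```bash
python3 - <<'E'
from h import *
pi=np.pi
for nm,p in (("sp",[.590,.1045,.25]),("bob",[.468,-.141,.2])):
    for y in np.radians(range(-180,180,30)):
        q=inverse_kinematics(p,[pi,0,y]); print(nm,round(np.degrees(y)),None if q is None else np.round(q,2))
c=get_calibration("wrist");o=observe()
R=cv2.Rodrigues(np.array([0,0,0.]))[0]
from scipy.spatial.transform import Rotation as Ro
T=np.eye(4);T[:3,:3]=Ro.from_euler("xyz",o["tcp_rot"]).as_matrix();T[:3,3]=o["eef_pos"]
print(np.round(np.linalg.inv(T)@c["world_from_camera"],3).tolist(),np.round(c["intrinsics"],0).tolist(),c["dist_coeffs"])
E
```

```text
sp -180 [ 0.04  0.15  1.57  0.    1.42 -1.53]
sp -150 [ 0.04  0.15  1.57  0.    1.42 -2.05]
sp -120 [ 0.04  0.15  1.57  0.    1.42 -2.57]
sp -90 None
sp -60 [ 0.04  0.15  1.57 -0.    1.42  2.66]
sp -30 [ 0.04  0.15  1.57 -0.    1.42  2.14]
sp 0 [ 0.04  0.15  1.57 -0.    1.42  1.61]
sp 30 [ 0.04  0.15  1.57 -0.    1.42  1.09]
sp 60 [ 0.04  0.15  1.57 -0.    1.42  0.57]
sp 90 [ 0.04  0.15  1.57 -0.    1.42  0.04]
sp 120 [ 0.04  0.15  1.57  0.    1.42 -0.48]
sp 150 [ 0.04  0.15  1.57  0.    1.42 -1.  ]
bob -180 [-0.45 -0.08  1.91  0.    1.32 -2.02]
bob -150 [-0.45 -0.08  1.91  0.    1.32 -2.55]
bob -120 None
bob -90 None
bob -60 [-0.45 -0.08  1.91 -0.    1.32  2.16]
bob -30 [-0.45 -0.08  1.91 -0.    1.32  1.64]
bob 0 [-0.45 -0.08  1.91 -0.    1.32  1.12]
bob 30 [-0.45 -0.08  1.91 -0.    1.32  0.59]
bob 60 [-0.45 -0.08  1.91 -0.    1.32  0.07]
bob 90 [-0.45 -0.08  1.91  0.    1.32 -0.45]
bob 120 [-0.45 -0.08  1.91  0.    1.32 -0.98]
bob 150 [-0.45 -0.08  1.91  0.    1.32 -1.5 ]
[[-0.001, -0.955, -0.295, 0.075], [1.0, -0.001, -0.001, -0.0], [0.001, -0.295, 0.955, -0.142], [0.0, 0.0, 0.0, 1.0]] [[331.0, 0.0, 256.0], [0.0, 331.0, 197.0], [0.0, 0.0, 1.0]] [-0.05566991  0.          0.          0.          0.        ]
```

```bash
python3 - <<'E'
from h import *
movep([.590,.1045,.22],[np.pi,0,np.pi/2])
gripper_to(.05)
c=get_calibration("wrist"); im,d=get_image("wrist"); np.savez("pics/w1.npz",im=im,d=d,**c); cv2.imwrite("pics/w1.png",im[...,::-1])
o=observe(); print(o["time_s"],o["eef_pos"],o["tcp_rot"],o["ft_force"],o["opening"])
P=cloud(d,c);X,Y,Z=np.moveaxis(P,-1,0)
near=np.hypot(X-.59,Y-.1045)<.07
for lo,hi in ((.045,.056),(.086,.094),(.108,.118),(.1185,.1225)):
    k=near&(Z>lo)&(Z<hi)
    if k.sum()<30: print(lo,k.sum()); continue
    cc,r=cv2.minEnclosingCircle((P[k][:,:2]).astype(np.float32)); print(lo,hi,k.sum(),np.round(cc,4),round(r,4),np.nanmedian(Z[k]).round(4))
# bore: dark hole inside rim by ray to z=.12
k=(near&(Z>.1175)&(Z<.1235)).astype(np.uint8)
cs,_=cv2.findContours(k,cv2.RETR_CCOMP,cv2.CHAIN_APPROX_NONE)
for q in cs:
    if len(q)>25:
        W=ray_z(q,c,.12); print("contour",len(q),*circ(W),q[:,0].mean(0))
E
```

```text
3.55 [0.59000915 0.10446105 0.2199831 ] [-3.14158268e+00  1.83922918e-07  1.57073252e+00] [ 0.35379308 -0.26486906  0.04644451] 0.05004479111894754
0.045 0.056 1954 [0.5907 0.104 ] 0.0368 0.0507
0.086 0.094 579 [0.5907 0.1038] 0.024 0.0895
0.108 0.118 1072 [0.5907 0.1037] 0.0198 0.1154
0.1185 0.1225 406 [0.5906 0.1036] 0.0147 0.1196
contour 103 [0.59072896 0.10398144] 0.014126658857267277 [257.6407767  197.98058252]
contour 99 [0.59059632 0.10408561] 0.011165127605553604 [258.3030303 197.8989899]
```

View pics/w1.png

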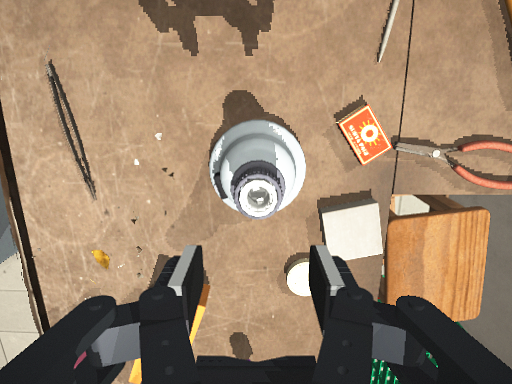

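The wrist view shows the mouth at (258,198). The rim, sleeve and flange circles all agree on the axis (0.5907, 0.1039), with heights and sizes as given. Next I push the sleeve down with the fingertips on its flange.

```bash
python3 - <<'E'
from h import *
x,y=.5907,.1039
gripper_to(.0435,f_grip=20)
move_l([x,y,.12],feed=.2)
print("d1",move_l([x,y,.098],feed=.08,max_force=8))
s=move_l([x,y,.078],feed=.03,max_force=5)
o=observe(); zc=o["eef_pos"][2]; print("contact",s,o["eef_pos"],o["ft_force"],o["opening"])
if s:
    s=move_l([x,y,zc-.0100],feed=.02,max_force=30)
    o=observe(); print("pushed",s,o["eef_pos"],o["ft_force"],o["opening"],o["time_s"])
    hold(.1);o=observe(); print(o["ft_force"])
E
```

```text
d1 False
contact True [0.59091707 0.10390865 0.08699644] [-1.56767521  0.21590522  7.15419865] 0.04365142531837338
pushed False [0.59086182 0.10392591 0.07797389] [-4.24103894 -0.48354188  7.90824051] 0.04337393106617682 5.9667
[-3.15056804 -0.26260194  9.10982847]
```

```bash
python3 - <<'E'
from h import *
x,y=.5907,.1039
s=move_l([x,y,.0750],feed=.02,max_force=20); o=observe(); print(s,o["eef_pos"],o["ft_force"])
move_l([x,y,.105],feed=.1);move_l([x,y,.22],feed=.25)
c=get_calibration("wrist"); im,d=get_image("wrist")
P=cloud(d,c);X,Y,Z=np.moveaxis(P,-1,0)
near=np.hypot(X-x,Y-y)<.03
r=np.hypot(X-x,Y-y)
k=near&(r>.0155)&(r<.018); print("sleeve top z",np.nanpercentile(Z[k],[50,75,90]), "rim",np.nanmedian(Z[near&(r>.0105)&(r<.0135)]))
print("flange",np.nanmedian(Z[(r>.021)&(r<.0235)&(Z>.07)&(Z<.1)]))
cv2.imwrite("pics/w2.png",cv2.resize(im[140:250,190:330,::-1],None,fx=4,fy=4))
o=observe();print(o["time_s"],o["ft_force"])
E
```

```text
False [0.59103048 0.10391177 0.0777201 ] [-9.26423588 -0.88880349 20.06079661]
sleeve top z [0.29351081 0.29792983 0.30016065] rim 0.296202967664284
flange 0.07947367085065482
7.425 [ 0.56917643 -0.04257792 -0.71962377]
```

The flange is at z 0.0795, 10 mm down, and it stays there: the sleeve is latched back. Now the bob.

```bash
python3 - <<'E'
from h import *
yaw=np.radians(69.8)
movep([.468,-.141,.19],[np.pi,0,yaw]); gripper_to(.05)
c=get_calibration("wrist"); im,d=get_image("wrist"); np.savez("pics/w3.npz",im=im,d=d,**c); cv2.imwrite("pics/w3.png",im[...,::-1])
o=observe(); print(o["time_s"],o["eef_pos"])
P=cloud(d,c);X,Y,Z=np.moveaxis(P,-1,0)
near=np.hypot(X-.468,Y+.141)<.03
for lo,hi in ((.047,.052),(.055,.075),(.0795,.0835),(.083,.09)):
    k=near&(Z>lo)&(Z<hi)
    if k.sum()<20: print(lo,k.sum()); continue
    cc,r=cv2.minEnclosingCircle((P[k][:,:2]).astype(np.float32)); print(lo,hi,k.sum(),np.round(cc,4),round(r,4),np.nanmean(P[k],0).round(4), circ(P[k]))
hsv=cv2.cvtColor(im,cv2.COLOR_RGB2HSV)
k=(cv2.inRange(hsv,(8,120,100),(20,255,255))>0)&(abs(Z-.045)<.004)
print("rack",cv2.minAreaRect((P[k][:,:2]*1000).astype(np.float32)),k.sum())
for nm,h in (("green",60),("pink",170),("purple",140)):
    k=(abs(hsv[...,0].astype(int)-h)<12)&(hsv[...,1]>80)&(np.hypot(X-.468,Y+.141)<.12)&(Z>.01)
    if k.sum()>10: print(nm,k.sum(),np.nanmedian(P[k],0).round(3))
E
```

```text
8.7833 [ 0.4685171  -0.14031853  0.19006816]
0.047 0.052 92 [ 0.4654 -0.1471] 0.0196 [ 0.4699 -0.1336  0.0487] (array([ 0.46576263, -0.14478345]), np.float64(0.01578064532161888))
0.055 0.075 155 [ 0.4677 -0.1395] 0.0127 [ 0.4704 -0.1319  0.0653] (array([ 0.46690849, -0.1414764 ]), np.float64(0.01259734964360662))
0.0795 0.0835 340 [ 0.467  -0.1413] 0.0124 [ 0.4676 -0.1395  0.0821] (array([ 0.46691737, -0.14129444]), np.float64(0.010307762054505195))
0.083 0.09 437 [ 0.4673 -0.1412] 0.0109 [ 0.4668 -0.1412  0.0843] (array([ 0.46682785, -0.14127759]), np.float64(0.006875299987285698))
rack ((480.505126953125, -104.35308837890625), (140.29640197753906, 58.54096221923828), 69.80085754394531) 2297
green 902 [ 0.456 -0.221  0.064]
pink 423 [ 0.39  -0.117  0.054]
purple 1119 [ 0.572 -0.165  0.069]
```

View pics/w3.png

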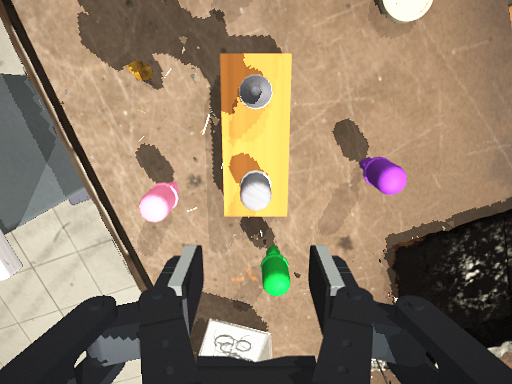

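The wrist view shows the round bob at (256,190), flat-topped, and the cone at (256,91). The bob axis is (0.4668, -0.1413), which agrees with the rack geometry, and the fingers will close clear of every neighbour.

```bash
python3 - <<'E'
from h import *
x,y=.4668,-.1413
move_l([x,y,.10],feed=.2)
print(move_l([x,y,.053],feed=.1,max_force=8)); 
gripper_to(.02,f_grip=50); o=observe(); print("grip",o["opening"],o["grasp_force"],o["eef_pos"],o["ft_force"],o["time_s"])
move_l([x,y,.12],feed=.1); move_l([x,y,.24],feed=.25); o=observe(); print("lift",o["opening"],o["grasp_force"],o["ft_force"])
movep([.5907,.1039,.20],[np.pi,0,np.pi/2]); o=observe(); print(o["time_s"],o["eef_pos"],o["opening"],o["ft_force"])
L=[]
for n in ("scene","side","wrist"):
    im,d=get_image(n); c=get_calibration(n); np.savez(f"pics/{n}4.npz",im=im,d=d,**c); L.append(im)
a=cv2.resize(L[0][130:220,180:280],(400,360));b=cv2.resize(L[1][140:250,180:290],(360,360)); 
cv2.imwrite("pics/c4.png",np.hstack([a,b])[...,::-1]);cv2.imwrite("pics/w4.png",L[2][...,::-1])
E
```

```text
False
grip 0.024213111941333295 49.448789027519524 [ 0.46771087 -0.14171142  0.0541689 ] [-1.29044826  0.14873404  5.68375747] 10.35
lift 0.02394855092002104 49.45854238118045 [-0.28893396 -0.16367279 -1.19850305]
12.875 [0.59026949 0.10288543 0.19936517] 0.024080350433047237 [ 0.57561929 -0.64037369 -0.8215127 ]
```

View pics/c4.png

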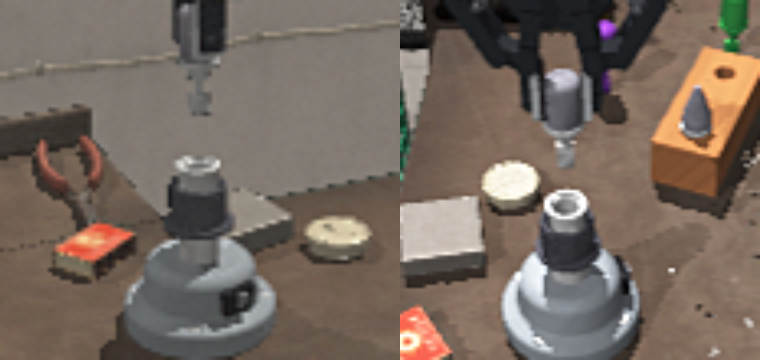

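View pics/w4.png

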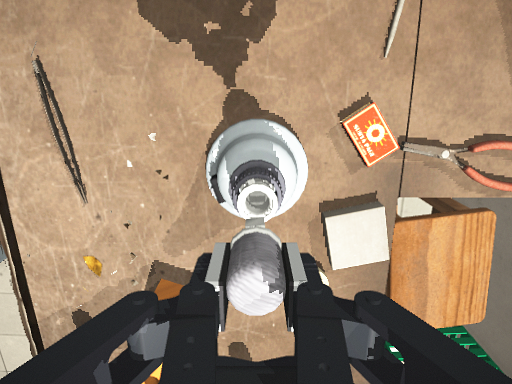

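The bob is held upright with its shank above the mouth, the rack hole is empty, and the cone is still in place. The wrist view shows the mouth at (258,200). Inserting now.

```bash
python3 - <<'E'
from h import *
x,y=.5907,.1039
hold(.3); o=observe(); print(o["eef_pos"],o["tcp_rot"],o["ft_force"])
s=move_l([x,y,.166],feed=.1,max_force=5)
s2=False if s else move_l([x,y,.134],feed=.02,max_force=5)
o=observe(); print(s,s2,o["eef_pos"],o["ft_force"],o["torque"],o["time_s"],o["opening"])
hold(.1);o=observe(); print(o["eef_pos"],o["ft_force"])
E
```

```text
[0.59079115 0.10342222 0.20029505] [ 3.14111975e+00 -1.94380455e-05  1.56997328e+00] [-1.06135255 -0.75320833 -0.30476375]
False False [0.5909567  0.10388726 0.13422593] [ 2.08441336 -0.38914741 -0.53884258] [ 0.00511445 -0.40686111  0.01138514] 15.5667 0.024131542480378163
[0.59094978 0.10389488 0.13421164] [2.56079645 0.28020332 1.0277006 ]
```

```bash
python3 - <<'E'
from h import *
x,y=.5907,.1039
s=move_l([x,y,.1275],feed=.01,max_force=12)
o=observe(); print(s,o["eef_pos"],o["ft_force"],o["torque"],o["opening"],o["time_s"])
c=get_calibration("side"); im,d=get_image("side"); cv2.imwrite("pics/s5.png",cv2.resize(im[150:260,180:290,::-1],None,fx=5,fy=5))
P=cloud(d,c); r=np.hypot(P[...,0]-x,P[...,1]-y); Z=P[...,2]
k=(r<.028)&(Z>.06)&(Z<.2)
print(np.histogram(Z[k],np.arange(.06,.2,.004)))
E
```

```text
False [0.59108308 0.10391085 0.12863982] [-0.34087792  0.09391409  7.09349048] [0.01603505 0.06344586 0.01673077] 0.023604700708213338 16.4667
(array([11, 18, 13,  6,  0,  0, 12, 66, 27, 21, 15, 26, 21, 46, 32, 20, 17,
       14, 24, 27, 34, 29, 33, 39, 68, 29, 19, 16, 17, 25, 26, 19, 11, 12]), array([0.06 , 0.064, 0.068, 0.072, 0.076, 0.08 , 0.084, 0.088, 0.092,
       0.096, 0.1  , 0.104, 0.108, 0.112, 0.116, 0.12 , 0.124, 0.128,
       0.132, 0.136, 0.14 , 0.144, 0.148, 0.152, 0.156, 0.16 , 0.164,
       0.168, 0.172, 0.176, 0.18 , 0.184, 0.188, 0.192, 0.196]))
```

View pics/s5.png

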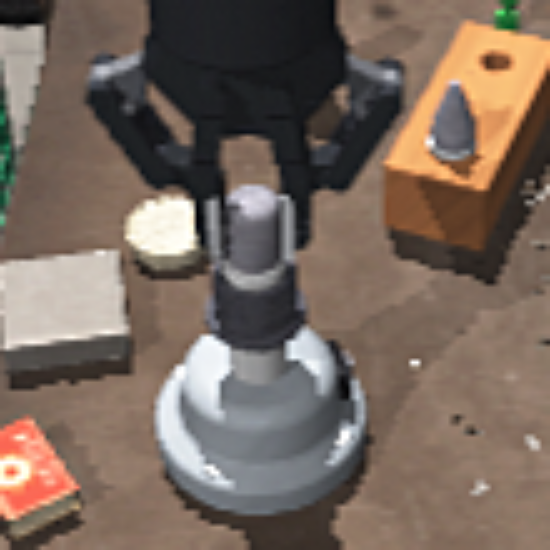

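The view shows the shoulder on the nose at (250,275). The flange is back at z of about 0.09, so the sleeve has sprung forward. I'll press to about 15 N, release, retract and check.

```bash
python3 - <<'E'
from h import *
x,y=.5907,.1039
s=move_l([x,y,.1262],feed=.01,max_force=8); o=observe(); print(s,o["eef_pos"],o["ft_force"])
p=o["eef_pos"]; move_l([p[0],p[1],.1290],feed=.02); o=observe(); print(o["eef_pos"],o["ft_force"])
gripper_to(.05); o=observe(); print(o["opening"],o["ft_force"])
p=o["eef_pos"]; move_l([p[0],p[1],.20],feed=.12); move_l([x,y,.26],feed=.25); hold(.3)
for n in ("side","wrist"):
    c=get_calibration(n); im,d=get_image(n)
    P=cloud(d,c); r=np.hypot(P[...,0]-x,P[...,1]-y); Z=P[...,2]
    k=(r<.014)&(Z>.125)&(Z<.18); print(n,"bob top",np.percentile(Z[k],[50,90,99]),circ(P[k&(Z<.155)]) if (k&(Z<.155)).sum()>10 else "")
    k=(r>.0205)&(r<.0245)&(Z>.07)&(Z<.1); print("flange",np.median(Z[k]),k.sum())
    if n=="side": cv2.imwrite("pics/s6.png",cv2.resize(im[130:260,180:310,::-1],None,fx=4,fy=4))
print(observe()["time_s"])
E
```

```text
False [0.59112126 0.10396399 0.12815895] [-3.1172028  -0.29398468 12.3070618 ]
[0.5911219  0.10390109 0.12903968] [ 0.15001872 -0.03531868  3.99994455]
0.05018315418744918 [0.02279243 0.89088581 0.3153676 ]
side bob top [0.1498352  0.16043888 0.16222745] (array([0.59018411, 0.10367084]), np.float64(0.012247260156851883))
flange 0.08960252732659213 55
wrist bob top [0.1576691  0.15997074 0.16073176] (array([0.59031627, 0.1041707 ]), np.float64(0.012412952571114253))
flange 0.08937979839444476 288
18.9917
```

View pics/s6.png

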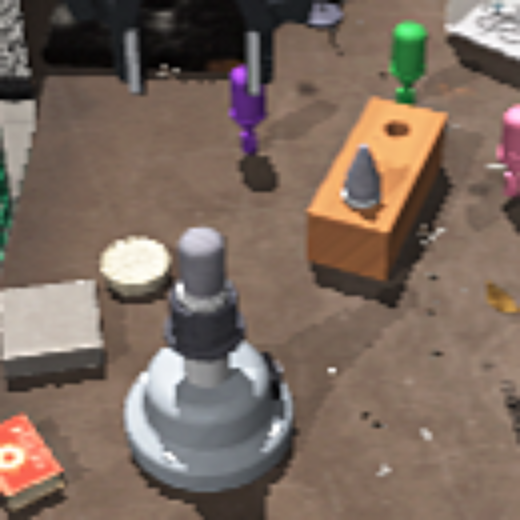

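The bob stands upright in the coupling at (202,265). Its top is at 0.1605 m, exactly home, and the flange is at 0.0895 m, so the sleeve is forward. The cone is still in the rack.

```bash
python3 -c "
from plant import job_done
print(job_done())"
```

```text
the job is handed in; nothing more can be done
None
```

The round-topped bob is fully home in the coupling with the sleeve sprung forward and locked. It took about 19 s of robot time, the shank dropped into the square without any turning, and the job is handed in.

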